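# Change the rack on the tube-rack reader and hold it home in the corner

## Task

The reader is done with the yellow-topped tube rack: lift it off the scan glass, stand it flat on the free bench and let go of it. Then put the blue-topped rack flat on the glass with its notched corner in the corner of the two metal fences, and press it home so that it touches both fences and all three spring pins are pushed in flush. The pins would push it out again, so finish while still gripping the blue rack and pressing it into the corner; do not ram it, and leave the other things on the bench alone.

Things in the scene. Friction and masses are not known exactly. Their poses are not given: they have to be found in the camera images.
- reader: tube-rack reader, fixed: low grey housing 166 (x) x 204 (y) x 50 mm, flat dark deck with black scan glass, both at z = 50 mm. Origin: centre of its underside; x points from its front panel to its back (roughly away from the robot), y to its left. Aluminium fences stand 18 mm above the deck along its back and its right (-y) edge; front and left are open.
- fence_back: smooth (racks slide on it and on the glass with friction about 0.25) aluminium fence along the back of the reader, 14 x 158 x 18 mm; its inner face, which looks to the reader's -x, lies at reader x = +52 mm. Origin: centre of its underside
- fence_side: aluminium fence along the right side of the reader, 88 x 14 x 18 mm; its inner face, which looks to the reader's +y, lies at reader y = -74 mm. Origin: centre of its underside
- reader_corner (a point): the point on the deck where the inner faces of the two fences meet (reader x +52, y -74, z +50 mm); axes as the reader's
- reader_home (a point): where the centre of the underside of a rack lies when it is home in the corner (reader x +9, y -10, z +50 mm); axes as the reader's. A push of 12 to 20 N towards each fence takes it home against pins and friction
- pin_back_left (a joint): brass spring pin, 8 mm thick, in the inner face of the back fence at reader y = +34 mm, 10 mm above the deck. Value: metres pushed in; 0 = out, tip standing 5 mm proud of the fence; 0.005 = flush with the fence. Takes 1 N to start and 3.5 N to push flush
- pin_back_right (a joint): the same in the back fence at reader y = -50 mm
- pin_side (a joint): the same in the side fence at reader x = +10 mm, pushed in towards the reader's -y
- rack_yellow: tube rack with clear lid, yellow caps and yellow grip bar; 86 (x) x 128 (y) mm, 0.2 to 0.42 kg. Body to 22 mm, lid top at 32 mm; the grip bar, 14 (x) x 70 (y) mm, runs along the rack's y in the middle, from 32 to 56 mm above the underside. Origin: centre of underside. Starts loose on the glass, 8 to 25 mm clear of the fences, nearly square to the reader
- rack_blue_lid: the same rack with blue tube caps and blue grip bar; same sizes, grip bar and axes. Its corner at (+x, -y) has a square notch 6 x 6 mm. It starts on the bench to the left of the reader, turned up to 0.6 rad
- rack_blue_lid_notch (a point): the notched corner of the blue rack at its underside: where the two outer faces would meet, rack x +43, y -64, z 0 mm. It belongs at reader_corner
- slide_case: closed light-grey slide box, 92 x 125 x 40 mm, at the back on the right; leave alone. The bench before it, 0.2 to 0.3 m to the right of the reader, is free. Origin: centre of its underside
- pens: clear cup of pens and scissors, 116 x 140 mm, 241 mm high, standing fast at the back; leave alone. Origin: centre of its underside
- small_tub: small white tub, 90 x 72 x 50 mm, at the back on the left; leave alone. Origin: centre of its underside

How it is judged:
On the way:
1. the yellow rack stands flat on the bench, let go (height (world z) of rack_yellow between -0.004 and 0.004 m and angle between rack_yellow's own z axis and vertical below 0.05 rad and contact force between the fingers and rack_yellow below 0.3 N and linear speed of rack_yellow below 0.02 m/s), for 0.2 s.
At the end, for the whole second after the job is handed in: Yellow rack on the bench: within 4 mm of it, tilt < 0.05 rad, let go, still. Blue rack gripped (> 2 N) and still: all three pins in > 3.8 mm, > 1 N on each fence, notched corner within 6 mm of the fence corner, square and flat within 0.03 rad (all of step 1 and value of joint each of pin_back_left, pin_back_right, pin_side above 0.0038 m and contact force between rack_blue_lid and fence_back above 1 N and contact force between rack_blue_lid and fence_side above 1 N and distance between rack_blue_lid_notch and reader_corner below 0.006 m and angle between the x axis of rack_blue_lid and the x axis of reader, either way round below 0.03 rad and angle between rack_blue_lid's own z axis and vertical below 0.03 rad and contact force between the fingers and rack_blue_lid above 2 N and linear speed of rack_blue_lid below 0.01 m/s); the arm keeps its last pose, push and grip.
It fails at once if the blue rack is rammed against a fence (over 60 N) (contact force between rack_blue_lid and fence_back above 60 N or contact force between rack_blue_lid and fence_side above 60 N).
It fails at once if the slide box or the tub is shifted more than 2 cm (distance of any of slide_case, small_tub from where it was at the start of the episode above 0.02 m).
It also fails if it takes over 58 s, if anything falls off the work surface, if the arm or the gripper's body presses on something with over 40 N, if the wrist force passes 120 N, or if a joint passes its speed limit or range.

## Robot

A 7-joint arm with a two-finger parallel gripper is mounted at the origin on a cart in front of the work surface, level with it; the furniture and walls round the work are solid. World frame = base frame: x ahead of the robot, y to its left, z up, the work surface at z = 0. Lengths are in m, angles in rad, forces in N, time in s.
With the tool pointing down it reaches from about 0.425 to 0.925 m from the base axis. Payload 6.8 kg.
Tool frame: the origin (TCP) lies on the centre line of the jaws, within the pads' length; the fingertips stand 17 mm ahead of it and the grasp point (between the pads) lies 2 mm behind it; z points along the fingers, x is the direction in which the jaws open and shut, and the axes are right-handed (so a half turn about z gives the same grasp; the last joint's range is limited). The gripper opens to 85 mm and grips with 20 to 120 N. Pads are 22 mm wide; open, the fingers measure 114 mm over their backs; the gripper's body (76 mm by 85 mm) begins 54 mm behind the grasp point. The pads swing forward as they close: fully open they stand 13 mm farther back than shut.
Start: joints at [1.035, 0.477, 0.022, 1.555, -0.011, 1.109, -0.083], TCP at [0.28, -0.614, 0.248] pointing down, gripper open.
Joint ranges: [-2.96, 2.96], [-0.34, 2.1], [-1.41, 1.46], [0.24, 2.44], [-1.37, 4.51], [0.17, 1.92], [-2.96, 2.96]. Speed limits (rad/s): [2.39, 2.39, 3.14, 3.14, 3.14, 3.14, 3.14].

## Interface

Orientations are given as a rotation vector (axis times angle).
In Python, from bench import r gives the robot as it stands.
- The arm moves only by the tool arm_command, never from a script. Its argument "increments" is a list of rows, each a list of 3 entries, a list of its own where there are three numbers: the shift along the world's x, y, z in m, then the turn, a rotation vector about the world's x, y, z in rad, then the opening in per cent of the stroke, from 0 (shut) to 100 (fully open). A call has 1 to 10 rows; each row is the pose to reach, as a shift and turn from the pose commanded when the call began; what a row does not reach only later rows make up. A row lasts 1/10 s, in which the tool goes at most 50 mm and 8.59 degrees, less where a joint would pass 70% of its speed; a pose out of reach is approached as far as the arm can. A call with a gripper value outside its range is refused whole. The fingers move at their own pace and stop on an object; "newtons" is the grip in N (left out, the last holds). Time passes only in rows, so rows that repeat a pose let the fingers close. It gives the time, the measured TCP pose, the force and the opening at its end, in the units of the state.
- r.get_obs(): the state, without advancing time (a new reading comes with each control period).
- r.grab_frame(name): name is "scene" or "top"; returns the picture (480x640x3 uint8, blue, green, red); there is no depth.
- r.camera_model(name): a dict with "camera_matrix" (3x3 intrinsics, pixels), "D" ([k1, k2, p1, p2, k3] as OpenCV has them; the pictures are not rectified), "camera_from_world" (4x4, takes a point from world to camera coordinates). Camera axes: x right, y down, z forward; pixel columns grow to the right and rows downward; lengths in m; the calibration is good to about 2 mm. A picture is of the moment at which its call begins. camera_model takes no time and is no camera call.
- r.hand_in(): hands the job in, once; it reports no verdict.
The state is a dict: "clock": time; "joints": joint angles; "qvel": joint speeds; "tau": joint torques, N m; "tcp_pos": TCP position; "orientation": TCP orientation; "contact_force": force on the tool from outside, world axes, zero at the start; "moment": the same for the moment, N m; "grip_width": finger opening in m.
Only numpy, scipy, OpenCV 4.12 (cv2) and the standard library are available. Lean on these libraries where they do the work, as an engineer would, in place of code of your own. Each camera call takes 0.05 s, during which the arm holds its last target. There are 200 camera calls.

## Working session

There is one attempt and no reset: what is moved stays moved. The work goes in short steps, Python scripts to look and compute and a tool call to move; the robot and the scene stay as the last step left them, time stands still between calls to the robot, and variables do not carry over. Pictures are saved under pics/ and viewed, about 8 in all and at most 12, crops included, and the job is handed in when it is done.

Besides the shell and the picture viewer there is one more tool, called after "Emit:" as a command line: name --argument value ..., lists and objects as JSON in quotes. arm_command: Moves the arm, as the interface text tells. Its arguments: {"type":"object","properties":{"increments":{"type":"array","items":{"type":"array"}},"newtons":{"type":"number"}},"required":["increments"]}

```bash
mkdir -p pics; ls; python3 - <<'E'
from bench import r
import cv2,numpy as np
o=r.get_obs();print({k:np.round(v,3).tolist() for k,v in o.items()})
for n in("scene","top"):
    cv2.imwrite(f"pics/{n}0.png",r.grab_frame(n)); m=r.camera_model(n)
    T=np.array(m["camera_from_world"]);print(n,np.round(m["camera_matrix"],1).tolist(),np.round(m["D"],3),"pos",(-T[:3,:3].T@T[:3,3]).round(3),T[:3,:3].round(2).tolist())
E
```

```text
pics
{'clock': 0.0, 'joints': [1.035, 0.478, 0.022, 1.556, -0.012, 1.109, -0.083], 'qvel': [0.001, -0.003, 0.001, -0.0, 0.001, 0.001, -0.0], 'tau': [0.0, -59.644, 1.608, -28.119, 0.012, 0.009, 0.0], 'tcp_pos': [0.28, -0.614, 0.247], 'orientation': [-2.642, 1.699, 0.003], 'contact_force': [0.621, 0.288, 0.348], 'moment': [-0.017, 0.02, -0.003], 'grip_width': 0.085}
scene [[604.1, 0.0, 310.6], [0.0, 604.1, 247.6], [0.0, 0.0, 1.0]] [-0.075  0.     0.     0.     0.   ] pos [-0.342  0.457  1.135] [[-0.47, -0.88, 0.01], [-0.64, 0.33, -0.69], [0.61, -0.33, -0.72]]
top [[509.7, 0.0, 320.4], [0.0, 509.7, 232.7], [0.0, 0.0, 1.0]] [-0.087  0.     0.     0.     0.   ] pos [ 0.468 -0.032  1.324] [[-0.03, -1.0, 0.01], [-1.0, 0.03, -0.06], [0.06, -0.02, -1.0]]
```

View pics/scene0.png

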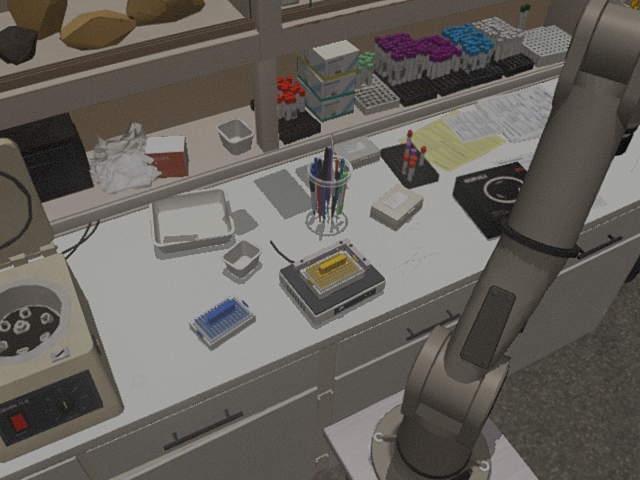

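View pics/top0.png

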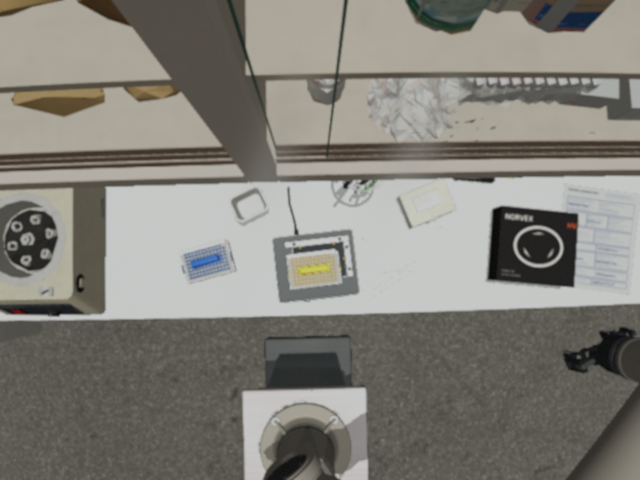

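The scene view shows the yellow rack on the reader (333,265), the blue rack at (222,318), the tub at (242,260) and the slide box at (397,206). In the top view the yellow bar is at (314,269), blue at (207,261), and the reader spans about (275–357, 231–302). The free bench is around (395,275).

```bash
cat > h.py <<'E'
from bench import r
import cv2,numpy as np
def ray(n,uv):
    m=r.camera_model(n);T=np.array(m["camera_from_world"]);K=np.array(m["camera_matrix"]);D=np.array(m["D"])
    p=cv2.undistortPoints(np.float64(uv).reshape(-1,1,2),K,D)[:,0]
    d=np.c_[p,np.ones(len(p))]@T[:3,:3]; return -T[:3,:3].T@T[:3,3],d
def onplane(n,uv,z):
    c,d=ray(n,uv);return (c+d*((z-c[2])/d[:,2])[:,None])[:,:2]
def proj(n,P):
    m=r.camera_model(n);T=np.array(m["camera_from_world"])
    return cv2.projectPoints(np.float64(P).reshape(-1,3),cv2.Rodrigues(T[:3,:3])[0],T[:3,3],np.array(m["camera_matrix"]),np.array(m["D"]))[0][:,0]
def bar(n,img,col,z):
    h=cv2.cvtColor(img,cv2.COLOR_BGR2HSV)
    lo,hi=((22,190,150),(34,255,255)) if col=="yellow" else ((100,175,90),(125,255,255))
    m=cv2.inRange(h,lo,hi);m=cv2.morphologyEx(m,cv2.MORPH_OPEN,np.ones((3,3)))
    _,lab,st,_=cv2.connectedComponentsWithStats(m)
    c=[i for i in range(1,len(st)) if st[i,1]>200 and st[i,0]<400]
    i=max(c,key=lambda i:st[i,4]);ys,xs=np.nonzero(lab==i)
    w=onplane(n,np.c_[xs,ys],z).astype(np.float32)
    (cx,cy),(a,b),t=cv2.minAreaRect(w); box=cv2.boxPoints(((cx,cy),(a,b),t))
    e=box[1]-box[0];f=box[2]-box[1];e=e if np.hypot(*e)>np.hypot(*f) else f
    yaw=(np.arctan2(e[1],e[0])-np.pi/2+np.pi/2)%np.pi-np.pi/2
    return np.array([cx,cy]),yaw,sorted((a,b)),w.mean(0),len(xs)
E
python3 - <<'E'
from h import *
for n in("top","scene"):
    im=cv2.imread(f"pics/{n}0.png")
    for c,z in(("yellow",.106),("blue",.056)): print(n,c,bar(n,im,c,z))
im=cv2.imread("pics/top0.png")
a=cv2.resize(im[222:310,170:370],None,fx=4,fy=4,interpolation=cv2.INTER_CUBIC)
im=cv2.imread("pics/scene0.png")
b=cv2.resize(im[235:355,185:390],(800,468),interpolation=cv2.INTER_CUBIC)
cv2.imwrite("pics/a.png",a);cv2.imwrite("pics/b.png",b)
E
```

```text
Traceback (most recent call last):
  File "h.py", line 18, in bar
    i=max(c,key=lambda i:st[i,4]);ys,xs=np.nonzero(lab==i)
ValueError: max() iterable argument is empty
```

```bash
python3 - <<'E'
from h import *
for n,ps in(("top",((314,269),(312,262),(207,261),(200,262),(215,250))),("scene",((333,264),(325,268),(222,312),(215,318)))):
    im=cv2.cvtColor(cv2.imread(f"pics/{n}0.png"),cv2.COLOR_BGR2HSV)
    print(n,[(p,im[p[1],p[0]].tolist()) for p in ps])
im=cv2.imread("pics/top0.png")
a=cv2.resize(im[222:310,170:370],None,fx=4,fy=4,interpolation=cv2.INTER_CUBIC)
im=cv2.imread("pics/scene0.png")
b=cv2.resize(im[235:355,185:390],(800,468),interpolation=cv2.INTER_CUBIC)
cv2.imwrite("pics/a.png",a);cv2.imwrite("pics/b.png",b)
E
```

```text
top [((314, 269), [31, 137, 199]), ((312, 262), [23, 45, 176]), ((207, 261), [108, 169, 186]), ((200, 262), [108, 172, 190]), ((215, 250), [108, 41, 155])]
scene [((333, 264), [18, 133, 96]), ((325, 268), [22, 156, 95]), ((222, 312), [114, 78, 82]), ((215, 318), [109, 69, 70])]
```

View pics/a.png

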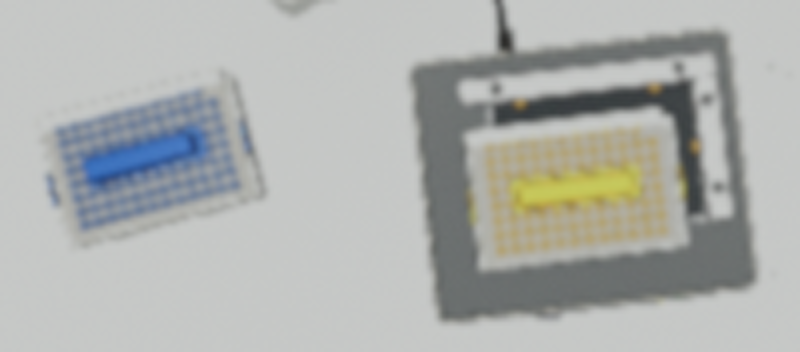

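View pics/b.png

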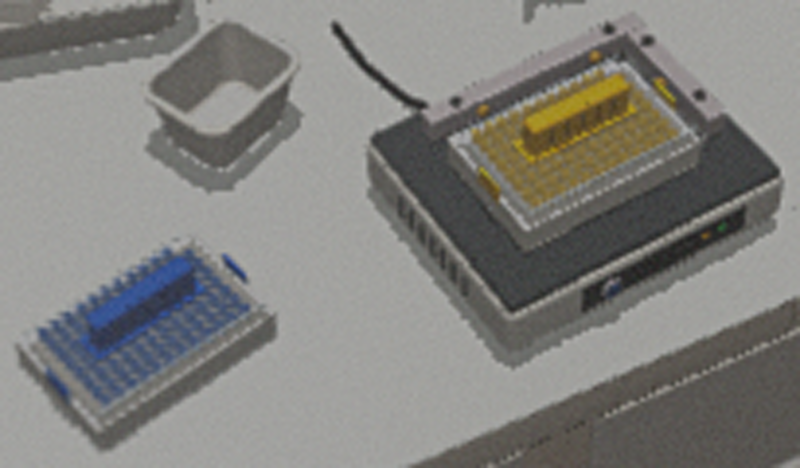

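The crops show both racks and the reader clearly. The top-crop deck corners are about (412,65), (725,32), (755,285) and (440,320). The white fences form an L at the back right, and the pins show brass at (520,103), (655,88) and (695,146). Next I measure the reader deck, the fences and the bars.

```bash
sed -i 's/(22,190,150),(34,255,255)/(25,105,140),(36,255,255)/; s/(100,175,90),(125,255,255)/(100,130,110),(120,255,255)/' h.py
cat >> h.py <<'E'
def reader(img):
    h=cv2.cvtColor(img,cv2.COLOR_BGR2HSV);v=h[...,2]
    m=((v<150)).astype(np.uint8);m[:228]=0;m[308:]=0;m[:,:262]=0;m[:,372:]=0
    c=max(cv2.findContours(m,cv2.RETR_EXTERNAL,cv2.CHAIN_APPROX_NONE)[0],key=cv2.contourArea)
    m2=np.zeros_like(m);cv2.drawContours(m2,[c],-1,1,-1);m2=cv2.morphologyEx(m2,cv2.MORPH_OPEN,np.ones((9,9)))
    ys,xs=np.nonzero(m2);w=onplane("top",np.c_[xs,ys],.05).astype(np.float32)
    (a,s,t)=cv2.minAreaRect(w);return np.array(a),s,t,w.mean(0),(xs.min(),xs.max(),ys.min(),ys.max())
E
python3 - <<'E'
from h import *
im=cv2.imread("pics/top0.png")
for c,z in(("yellow",.106),("blue",.056)): print(c,bar("top",im,c,z))
R=reader(im);print("reader",R)
cor=np.array([[412,65],[725,32],[755,285],[440,320]])/4+[170,222]-.375
w=onplane("top",cor,.05);print(w.round(4),w.mean(0))
pins=np.array([[520,103],[655,88],[695,146]])/4+[170,222]-.375
print("pins",onplane("top",pins,.06).round(4))
# fence white L at z=.068
h=cv2.cvtColor(im,cv2.COLOR_BGR2HSV)
fc=np.array([[458,102],[693,76],[715,52],[704,218],[735,216],[458,80]])/4+[170,222]-.375
print("fence: left-inner, innercorner?, outercorner, side-front-inner, side-front-outer, left-outer",onplane("top",fc,.068).round(4))
# rack outlines yellow lid z=.082 / blue lid z=.032
print("ylid",onplane("top",np.array([[465,128],[675,108],[690,245],[482,270]])/4+[170,222]-.375,.082).round(4))
print("blid",onplane("top",np.array([[40,115],[225,70],[265,197],[75,245]])/4+[170,222]-.375,.032).round(4))
E
```

```text
yellow (array([ 0.46109068, -0.03286395]), np.float32(0.0835762), [0.019196629524230957, 0.07553068548440933], array([ 0.4608199 , -0.03336866], dtype=float32), 246)
blue (array([0.48772442, 0.23479299]), np.float32(0.25279975), [0.017466243356466293, 0.07504452019929886], array([0.48709583, 0.23564938], dtype=float32), 201)
reader (array([ 0.46816146, -0.03827842]), (0.16335396468639374, 0.19890785217285156), 4.7159953117370605, array([ 0.468039  , -0.03815275], dtype=float32), (np.int64(274), np.int64(357), np.int64(230), np.int64(301)))
[[ 0.54    0.0672]
 [ 0.5556 -0.1292]
 [ 0.3972 -0.1432]
 [ 0.3809  0.0533]] [ 0.4684554  -0.03797356]
pins [[ 0.5141  0.    ]
 [ 0.5212 -0.0839]
 [ 0.4846 -0.1077]]
fence: left-inner, innercorner?, outercorner, side-front-inner, side-front-outer, left-outer [[ 0.5155  0.038 ]
 [ 0.5277 -0.1072]
 [ 0.5422 -0.1213]
 [ 0.4402 -0.1115]
 [ 0.4408 -0.1306]
 [ 0.529   0.0377]]
ylid [[ 0.499   0.0333]
 [ 0.5078 -0.0949]
 [ 0.4243 -0.1016]
 [ 0.4127  0.025 ]]
blid [[0.5153 0.306 ]
 [0.5409 0.1874]
 [0.4599 0.1634]
 [0.4325 0.2846]]
```

Emit:
arm_command --increments '[[[0.0145,0.0465,0],[0,0,0.1],50],[[0.029,0.093,0],[0,0,0.2],50],[[0.0435,0.1395,0],[0,0,0.3],50],[[0.058,0.186,0],[0,0,0.4],50],[[0.0725,0.2325,0],[0,0,0.5],50],[[0.087,0.279,0],[0,0,0.6],50],[[0.1015,0.3255,0],[0,0,0.7],50],[[0.116,0.372,0],[0,0,0.8],50],[[0.1305,0.4185,0],[0,0,0.9],50],[[0.145,0.465,0],[0,0,1.0],50]]' --newtons 40

```text
clock: 1.1
tcp_pos: [0.425, -0.1473, 0.2483]
orientation: [3.134, -0.218, 0.0]
contact_force: [1.0, -0.5, -0.5]
grip_width: 0.0427
```

Emit:
arm_command --increments '[[[0.012,0.038,0],[0,0,0.08],50],[[0.024,0.076,-0.01],[0,0,0.16],50],[[0.036,0.114,-0.03],[0,0,0.223],50],[[0.036,0.114,-0.065],[0,0,0.223],50],[[0.036,0.114,-0.09],[0,0,0.223],50],[[0.036,0.114,-0.09],[0,0,0.223],50],[[0.036,0.114,-0.09],[0,0,0.223],50]]'

```text
clock: 1.8
tcp_pos: [0.4609, -0.0352, 0.1585]
orientation: [-3.139, -0.125, 0.001]
contact_force: [0.5, -0.9, 0.6]
grip_width: 0.0428
```

```bash
python3 - <<'E'
from h import *
im=r.grab_frame("scene");o=r.get_obs();print(o["tcp_pos"],o["orientation"],o["contact_force"])
cv2.imwrite("pics/c.png",cv2.resize(im[200:340,240:440],(800,560),interpolation=cv2.INTER_CUBIC))
E
```

```text
[ 0.46163763 -0.03533141  0.15925037] [3.13907289e+00 1.24837190e-01 1.65603033e-03] [ 0.30166265 -0.26785792  0.13264474]
```

View pics/c.png

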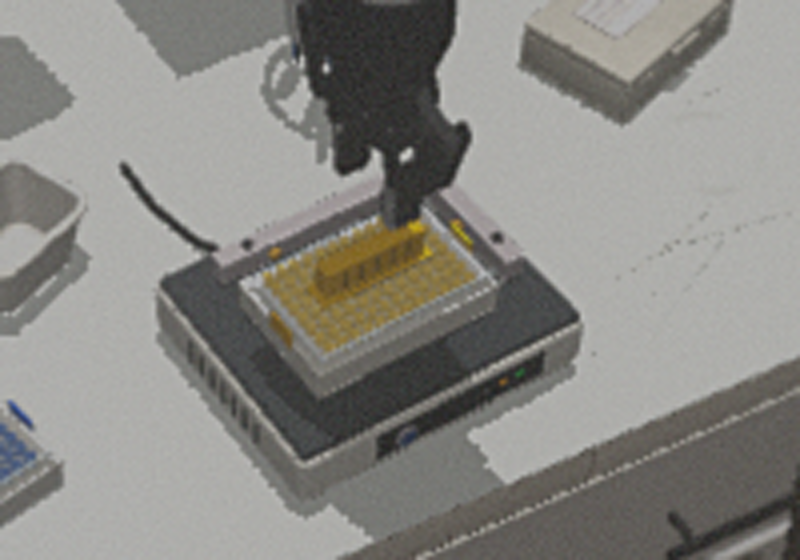

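Gripper is above and straddling the yellow bar. Descend and grip.

Emit:
arm_command --increments '[[[0,0.001,-0.02],[0,0,0],50],[[0,0.002,-0.04],[0,0,0],50],[[0,0.002,-0.054],[0,0,0],50],[[0,0.002,-0.054],[0,0,0],50],[[0,0.002,-0.054],[0,0,0],0],[[0,0.002,-0.054],[0,0,0],0],[[0,0.002,-0.054],[0,0,0],0],[[0,0.002,-0.054],[0,0,0],0],[[0,0.002,-0.054],[0,0,0],0],[[0,0.002,-0.054],[0,0,0],0]]' --newtons 50

```text
clock: 2.85
tcp_pos: [0.4623, -0.0333, 0.1059]
orientation: [3.138, 0.125, 0.004]
contact_force: [-1.8, -0.4, 7.4]
grip_width: 0.013
```

Emit:
arm_command --increments '[[[0,0,0.01],[0,0,0],0],[[0,0,0.03],[0,0,0],0],[[0,0,0.06],[0,0,0],0],[[0,-0.025,0.07],[0,0,0],0],[[0,-0.065,0.07],[0,0,0],0],[[0,-0.105,0.07],[0,0,0],0],[[0,-0.145,0.07],[0,0,0],0],[[0,-0.185,0.07],[0,0,0],0],[[0,-0.22,0.07],[0,0,0],0],[[0,-0.247,0.07],[0,0,0],0]]'

```text
clock: 3.85
tcp_pos: [0.4603, -0.2828, 0.1751]
orientation: [3.139, 0.122, 0.0]
contact_force: [0.5, -0.3, -3.6]
grip_width: 0.0127
```

Emit:
arm_command --increments '[[[0,0,-0.02],[0,0,0],0],[[0,0,-0.055],[0,0,0],0],[[0,0,-0.085],[0,0,0],0],[[0,0,-0.1],[0,0,0],0],[[0,0,-0.11],[0,0,0],0],[[0,0,-0.11],[0,0,0],0],[[0,0,-0.11],[0,0,0],0]]'

```text
clock: 4.55
tcp_pos: [0.4619, -0.2804, 0.0654]
orientation: [3.138, 0.126, 0.002]
contact_force: [-0.7, -0.0, -2.0]
grip_width: 0.0129
```

```bash
python3 - <<'E'
from h import *
im=r.grab_frame("scene");o=r.get_obs();print(o["tcp_pos"],o["orientation"],o["contact_force"],o["moment"],o["grip_width"])
cv2.imwrite("pics/d.png",cv2.resize(im[150:330,300:540],(800,600),interpolation=cv2.INTER_CUBIC))
E
```

```text
[ 0.46200496 -0.28056487  0.0655849 ] [3.13799773e+00 1.25556710e-01 2.97473128e-03] [-0.57229545  0.51139891 -2.3346349 ] [ 0.01251272 -0.07926213 -0.03966421] 0.013114634273992822
```

View pics/d.png

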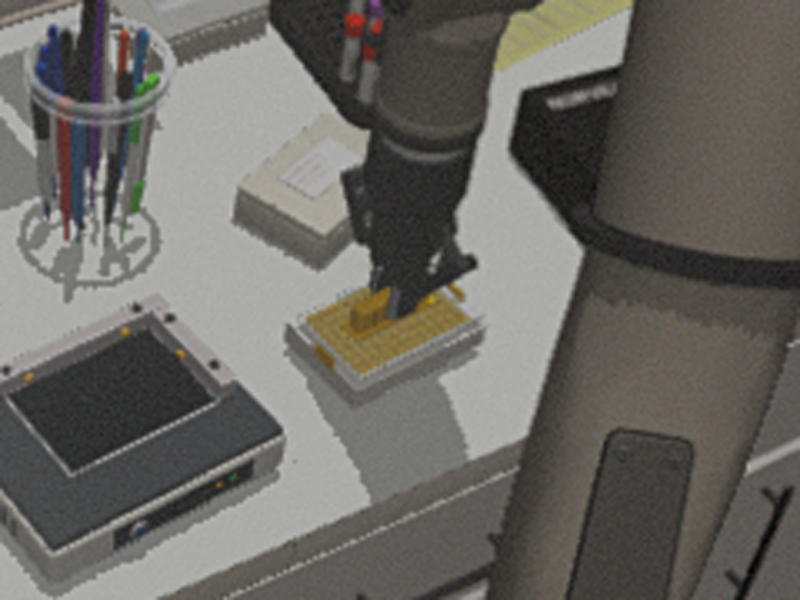

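The yellow rack is held about 1 cm above the bench, clear of the reader and slide box, and the glass is empty. Lower it, open and rise.

Emit:
arm_command --increments '[[[0,0,-0.004],[0,0,0],0],[[0,0,-0.007],[0,0,0],0],[[0,0,-0.009],[0,0,0],0],[[0,0,-0.0105],[0,0,0],0],[[0,0,-0.0105],[0,0,0],0],[[0,0,-0.0105],[0,0,0],0]]'

```text
clock: 5.2
tcp_pos: [0.4611, -0.2803, 0.0558]
orientation: [3.138, 0.125, -0.0]
contact_force: [-7.0, 2.8, 21.3]
grip_width: 0.0126
```

Emit:
arm_command --increments '[[[0,0,0],[0,0,0],20],[[0,0,0],[0,0,0],40],[[0,0,0],[0,0,0],50],[[0,0,0],[0,0,0],50],[[0,0,0.02],[0,0,0],50],[[0,0,0.05],[0,0,0],50],[[0,0,0.09],[0,0,0],50],[[0,0,0.12],[0,0,0],50]]'

```text
clock: 6.0
tcp_pos: [0.4614, -0.2802, 0.1757]
orientation: [3.139, 0.126, 0.002]
contact_force: [0.5, -1.6, 0.1]
grip_width: 0.0426
```

Emit:
arm_command --increments '[[[0.0025,0.045,0],[0,0,0.02],50],[[0.005,0.092,0],[0,0,0.04],50],[[0.0075,0.139,0],[0,0,0.06],50],[[0.01,0.186,0],[0,0,0.08],50],[[0.0125,0.233,0],[0,0,0.1],50],[[0.015,0.28,0],[0,0,0.12],50],[[0.0175,0.327,0],[0,0,0.14],50],[[0.02,0.374,0],[0,0,0.15],50],[[0.023,0.42,0],[0,0,0.16],50],[[0.026,0.465,0],[0,0,0.173],50]]'

```text
clock: 7.0
tcp_pos: [0.4869, 0.1867, 0.1738]
orientation: [3.116, 0.397, 0.0]
contact_force: [1.1, -0.7, 0.2]
grip_width: 0.0424
```

Emit:
arm_command --increments '[[[0,0.03,0],[0,0,0],50],[[0,0.05,-0.02],[0,0,0],50],[[0,0.05,-0.05],[0,0,0],50],[[0,0.05,-0.065],[0,0,0],50],[[0,0.05,-0.065],[0,0,0],50],[[0,0.05,-0.065],[0,0,0],50]]'

```text
clock: 7.6
tcp_pos: [0.4873, 0.2343, 0.1091]
orientation: [3.116, 0.395, -0.0]
contact_force: [-0.7, -1.1, 0.0]
grip_width: 0.0425
```

```bash
python3 - <<'E'
from h import *
im=r.grab_frame("scene");t=r.grab_frame("top");cv2.imwrite("pics/t1.png",t)
o=r.get_obs();print(o["tcp_pos"],o["orientation"],o["contact_force"])
a=cv2.resize(im[260:360,160:290],(600,460),interpolation=cv2.INTER_CUBIC)
b=cv2.resize(t[215:315,180:440],(800,308),interpolation=cv2.INTER_CUBIC)
a=cv2.resize(a,(378,290));a=cv2.copyMakeBorder(a,0,0,0,800-378,cv2.BORDER_CONSTANT)
cv2.imwrite("pics/e.png",np.vstack([b,a]))
try: print(reader(t)[:4])
except Exception as e: print(e)
E
```

```text
[0.48795123 0.23470496 0.10998396] [-3.11627059e+00 -3.94626395e-01 -2.85989296e-03] [-0.42976035 -0.52486356 -0.0832275 ]
(array([ 0.46847329, -0.03812754]), (0.16265152394771576, 0.19808097183704376), 5.042872428894043, array([ 0.46785483, -0.03787342], dtype=float32))
```

View pics/e.png

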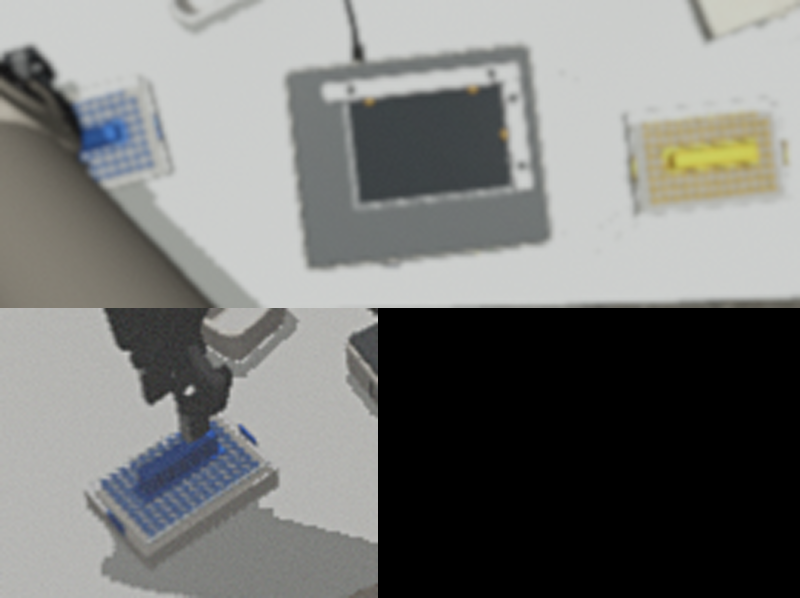

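The yellow rack stands on the bench, let go (its bar is at about (712,155) in the crop), and the jaws straddle the blue bar. Now grip the blue rack.

Emit:
arm_command --increments '[[[0,0,-0.02],[0,0,0],50],[[0,0,-0.04],[0,0,0],50],[[0,0,-0.053],[0,0,0],50],[[0,0,-0.053],[0,0,0],50],[[0,0,-0.053],[0,0,0],0],[[0,0,-0.053],[0,0,0],0],[[0,0,-0.053],[0,0,0],0],[[0,0,-0.053],[0,0,0],0],[[0,0,-0.053],[0,0,0],0],[[0,0,-0.053],[0,0,0],0]]' --newtons 90

```text
clock: 8.7
tcp_pos: [0.4878, 0.2353, 0.0571]
orientation: [-3.116, -0.396, -0.003]
contact_force: [-1.6, -0.5, 6.2]
grip_width: 0.0114
```

```bash
python3 - <<'E'
from h import *
o=r.get_obs();print(o["tcp_pos"],o["orientation"],o["contact_force"],o["grip_width"])
t=cv2.imread("pics/t1.png");v=cv2.cvtColor(t,cv2.COLOR_BGR2HSV)[...,2]
m=(v<85).astype(np.uint8);m[:,:285]=0;m[:,355:]=0;m[:236]=0;m[290:]=0
n,lab,st,_=cv2.connectedComponentsWithStats(m);i=1+np.argmax(st[1:,4]);ys,xs=np.nonzero(lab==i)
w=onplane("top",np.c_[xs,ys],.05).astype(np.float32);print("glass",cv2.minAreaRect(w),w.mean(0),st[i])
s=cv2.moments
c=np.cov((w-w.mean(0)).T);e,V=np.linalg.eigh(c);d=V[:,1];print("pca yaw",np.arctan(-d[0]/d[1]))
print("yellow now",bar("top",t,"yellow",.056)) 
E
```

```text
[0.48781635 0.23525999 0.05714363] [-3.11604881 -0.39594816 -0.00318315] [-1.56084974 -0.53427111  6.16108235] 0.011446081090460403
glass ((0.47858333587646484, -0.047776103019714355), (0.07924244552850723, 0.1201709508895874), 5.0767717361450195) [ 0.4782069  -0.04738048] [ 294  243   51   37 1512]
pca yaw 0.09569142315819619
yellow now (array([ 0.46222445, -0.27532303]), np.float32(0.081134796), [0.021467093378305435, 0.07813719660043716], array([ 0.46312913, -0.27701333], dtype=float32), 237)
```

Emit:
arm_command --increments '[[[0,0,0.01],[0,0,0],0],[[0,0,0.03],[0,0,0],0],[[0,0,0.06],[0,0,0],0],[[-0.003,-0.03,0.085],[0,0,-0.02],0],[[-0.007,-0.07,0.09],[0,0,-0.05],0],[[-0.011,-0.115,0.09],[0,0,-0.08],0],[[-0.015,-0.16,0.09],[0,0,-0.11],0],[[-0.019,-0.205,0.09],[0,0,-0.14],0],[[-0.023,-0.245,0.09],[0,0,-0.166],0],[[-0.0255,-0.269,0.09],[0,0,-0.166],0]]'

```text
clock: 9.7
tcp_pos: [0.4605, -0.0378, 0.1463]
orientation: [3.137, 0.13, -0.001]
contact_force: [-0.0, 1.2, -2.8]
grip_width: 0.0121
```

Emit:
arm_command --increments '[[[0,0,-0.01],[0,0,0],0],[[0,0,-0.02],[0,0,0],0],[[0,0,-0.03],[0,0,0],0],[[0,0,-0.03],[0,0,0],0],[[0,0,-0.03],[0,0,0],0]]'

```text
clock: 10.2
tcp_pos: [0.4614, -0.033, 0.1155]
orientation: [-3.138, -0.14, 0.001]
contact_force: [0.7, 1.1, -2.1]
grip_width: 0.0119
```

```bash
python3 - <<'E'
from h import *
im=r.grab_frame("scene")
o=r.get_obs();print(o["tcp_pos"],o["orientation"],o["contact_force"],o["moment"])
cv2.imwrite("pics/f.png",cv2.resize(im[220:330,260:410],(800,587),interpolation=cv2.INTER_CUBIC))
E
```

```text
[ 0.46170762 -0.03319484  0.11578817] [-3.13803102e+00 -1.39323559e-01  1.91285083e-04] [ 0.63219337  0.49990639 -2.65605814] [-0.02780035 -0.01556093 -0.04279817]
```

View pics/f.png

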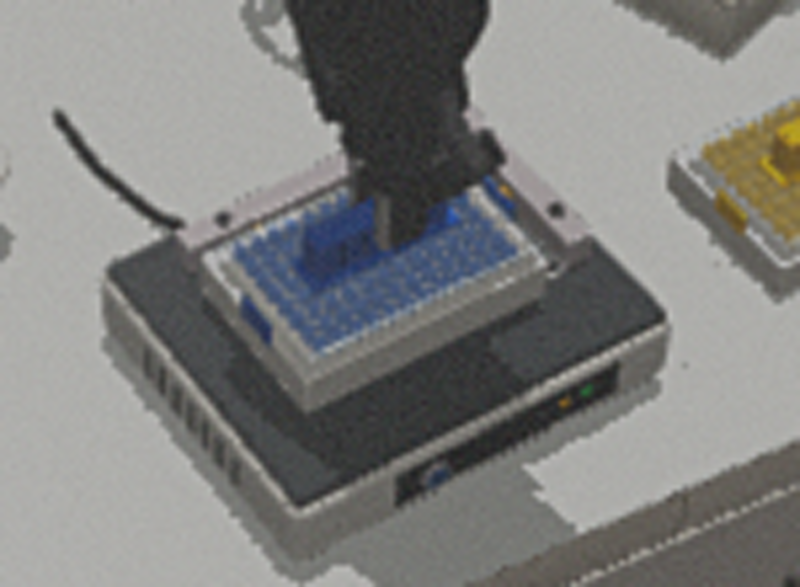

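The blue rack hovers just above the glass, square and clear of both fences. Now I lower it until it touches.

Emit:
arm_command --increments '[[[0,0,-0.004],[0,0,0],0],[[0,0,-0.007],[0,0,0],0],[[0,0,-0.009],[0,0,0],0],[[0,0,-0.009],[0,0,0],0],[[0,0,-0.009],[0,0,0],0]]'

```text
clock: 10.75
tcp_pos: [0.4618, -0.0341, 0.1071]
orientation: [3.138, 0.137, 0.001]
contact_force: [-1.7, 0.8, 3.6]
grip_width: 0.0117
```

Emit:
arm_command --increments '[[[0.003,-0.0025,0],[0,0,0],0],[[0.006,-0.005,0],[0,0,0],0],[[0.0085,-0.007,0],[0,0,0],0],[[0.0095,-0.008,0],[0,0,0],0],[[0.0095,-0.008,0],[0,0,0],0]]'

```text
clock: 11.25
tcp_pos: [0.4717, -0.0422, 0.1071]
orientation: [-3.138, -0.136, -0.001]
contact_force: [-1.5, 0.9, 6.0]
grip_width: 0.0113
```

Emit:
arm_command --increments '[[[0.0015,0,0],[0,0,0],0],[[0.003,0,0],[0,0,0],0],[[0.0045,0,0],[0,0,0],0],[[0.0055,0,0],[0,0,0],0],[[0.0055,0,0],[0,0,0],0]]'

```text
clock: 11.75
tcp_pos: [0.4749, -0.0424, 0.1071]
orientation: [3.138, 0.137, -0.006]
contact_force: [-9.6, 0.3, 16.0]
grip_width: 0.0116
```

Emit:
arm_command --increments '[[[0,-0.0015,0],[0,0,0],0],[[0,-0.003,0],[0,0,0],0],[[0,-0.0045,0],[0,0,0],0],[[0,-0.005,0],[0,0,0],0],[[0,-0.005,0],[0,0,0],0]]'

```text
clock: 12.25
tcp_pos: [0.4758, -0.0462, 0.1071]
orientation: [-3.138, -0.138, 0.003]
contact_force: [-6.9, 3.8, 11.2]
grip_width: 0.0116
```

Emit:
arm_command --increments '[[[0.001,0,0],[0,0,0],0],[[0.002,0,0],[0,0,0],0],[[0.002,-0.001,0],[0,0,0],0],[[0.002,-0.002,0],[0,0,0],0],[[0.002,-0.002,0],[0,0,0],0],[[0.002,-0.002,0],[0,0,0],0]]'

```text
clock: 12.85
tcp_pos: [0.477, -0.0476, 0.1071]
orientation: [-3.137, -0.139, 0.005]
contact_force: [-9.4, 5.7, 14.9]
grip_width: 0.0117
```

Emit:
arm_command --increments '[[[0.001,0,0],[0,0,0],0],[[0.002,0,0],[0,0,0],0],[[0.002,-0.001,0],[0,0,0],0],[[0.002,-0.002,0],[0,0,0],0],[[0.002,-0.002,0],[0,0,0],0],[[0.002,-0.002,0],[0,0,0],0]]'

```text
clock: 13.45
tcp_pos: [0.4773, -0.0484, 0.1071]
orientation: [-3.137, -0.14, 0.01]
contact_force: [-15.9, 10.2, 22.8]
grip_width: 0.0116
```

Emit:
arm_command --increments '[[[0,-0.001,0],[0,0,0],0],[[0,-0.002,0.0003],[0,0,0],0],[[0,-0.003,0.0005],[0,0,0],0],[[0,-0.003,0.0005],[0,0,0],0],[[0,-0.003,0.0005],[0,0,0],0]]'

```text
clock: 13.95
tcp_pos: [0.4775, -0.0517, 0.1071]
orientation: [-3.136, -0.14, 0.01]
contact_force: [-12.5, 8.3, 16.1]
grip_width: 0.0114
```

```bash
python3 - <<'E'
from h import *
im=r.grab_frame("scene");t=r.grab_frame("top")
o=r.get_obs();print(o["tcp_pos"],o["orientation"],o["contact_force"],o["moment"])
a=cv2.resize(im[235:305,290:390],(800,560),interpolation=cv2.INTER_CUBIC);cv2.imwrite("pics/g.png",a);cv2.imwrite("pics/t2.png",t)
E
```

```text
[ 0.47748788 -0.05167443  0.1071264 ] [-3.13646547 -0.14008437  0.00970849] [-12.61239294   8.85655432  15.35471061] [1.86654078 2.55014656 0.14469128]
```

View pics/g.png

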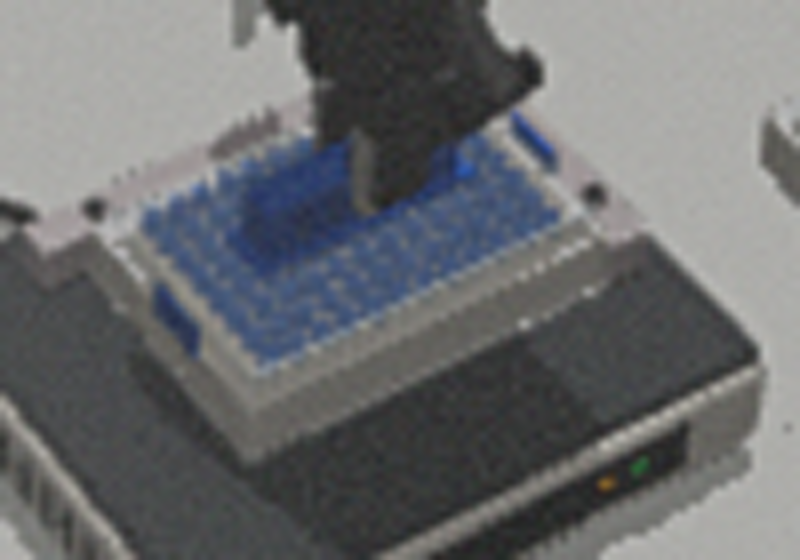

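The rack is close to both fences, but y was still moving freely, so I keep pressing towards the side fence.

Emit:
arm_command --increments '[[[0,-0.001,0],[0,0,0],0],[[0,-0.002,0],[0,0,0],0],[[0,-0.003,0],[0,0,0],0],[[0,-0.003,0],[0,0,0],0],[[0,-0.003,0],[0,0,0],0]]'

```text
clock: 14.55
tcp_pos: [0.4776, -0.052, 0.1071]
orientation: [-3.133, -0.143, 0.009]
contact_force: [-12.5, 15.8, 16.3]
grip_width: 0.0119
```

Emit:
arm_command --increments '[[[0.001,0,0],[0,0,0],0],[[0.002,0,0],[0,0,0],0],[[0.0025,-0.0005,0],[0,0,0],0],[[0.0025,-0.001,0.0003],[0,0,0],0],[[0.0025,-0.001,0.0003],[0,0,0],0],[[0.0025,-0.001,0.0003],[0,0,0],0]]'

```text
clock: 15.15
tcp_pos: [0.4777, -0.052, 0.1071]
orientation: [-3.133, -0.144, 0.017]
contact_force: [-21.8, 19.2, 22.1]
grip_width: 0.0115
```

```bash
python3 - <<'E'
from h import *
im=r.grab_frame("scene");t=r.grab_frame("top");cv2.imwrite("pics/t3.png",t);cv2.imwrite("pics/s3.png",im)
o=r.get_obs();print(o["tcp_pos"],o["orientation"],o["contact_force"],o["moment"],np.abs(o["qvel"]).max())
# yellow + blue bar in top; predicted rack lid corners in scene for home pose
print("yellow",bar("top",t,"yellow",.056)[:3])
yaw=.087;c,s=np.cos(yaw),np.sin(yaw);R=np.array([[c,-s],[s,c]]);hm=np.array([.4785,-.0473])
q=[np.r_[hm+R@p,.068] for p in([.043,.064],[.043,-.064],[-.043,-.064],[-.043,.064])]
px=(proj("top",np.array(q))-[270,225])*9
b=cv2.resize(t[225:290,270:358],None,fx=9,fy=9,interpolation=cv2.INTER_CUBIC)
cv2.imwrite("pics/k.png",b);print(px.round())
E
```

```text
[ 0.47765312 -0.05201544  0.10712445] [-3.13265004 -0.14374484  0.01661474] [-20.06694871  19.98486275  22.6834309 ] [ 4.05591149  4.1287821  -0.11121553] 0.0017809725601678923
yellow (array([ 0.46195859, -0.27534464]), np.float32(0.081134796), [0.022000588476657867, 0.07813719660043716])
[[192. 196.]
 [656. 144.]
 [693. 456.]
 [227. 509.]]
```

View pics/k.png

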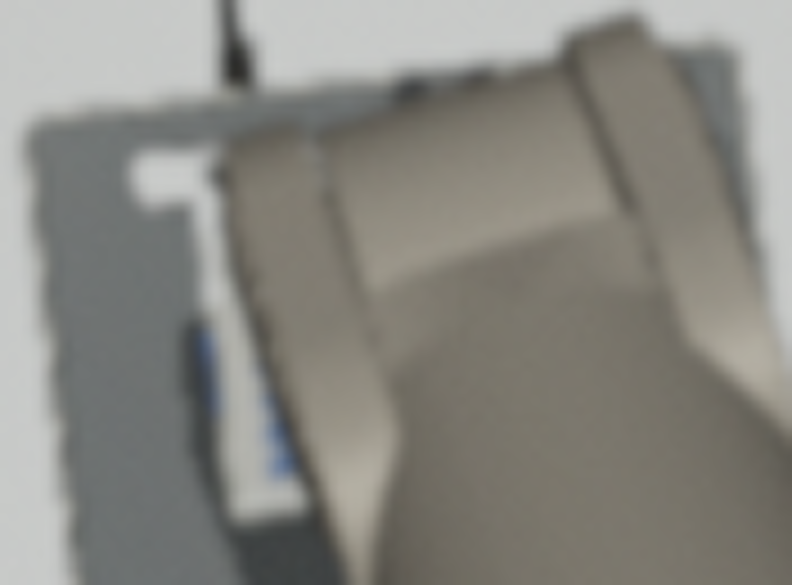

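The visible left edge of the rack runs from about (192,200) to (225,515). The home pose predicts (192,196) to (227,509), so it agrees within about 1 mm. I'll relieve some downforce so friction can't mask the seating, and add a little x push.

Emit:
arm_command --increments '[[[0.0005,0,0.0005],[0,0,0],0],[[0.001,0,0.001],[0,0,0],0],[[0.001,0,0.0015],[0,0,0],0],[[0.001,0,0.0015],[0,0,0],0],[[0.001,0,0.0015],[0,0,0],0],[[0.001,0,0.0015],[0,0,0],0]]'

```text
clock: 15.85
tcp_pos: [0.4779, -0.0521, 0.1075]
orientation: [-3.132, -0.144, 0.019]
contact_force: [-18.0, 18.6, 12.1]
grip_width: 0.0115
```

Emit:
arm_command --increments '[[[0.0005,0,0],[0,0,0],0],[[0.001,0,0],[0,0,0],0],[[0.0015,0,0],[0,0,0],0],[[0.0015,0,0],[0,0,0],0],[[0.0015,0,0],[0,0,0],0],[[0.0015,0,0],[0,0,0],0],[[0.0015,0,0],[0,0,0],0]]'

```text
clock: 16.55
tcp_pos: [0.4779, -0.0521, 0.1075]
orientation: [-3.132, -0.144, 0.024]
contact_force: [-23.1, 19.9, 18.1]
grip_width: 0.0117
```

```bash
python3 - <<'E'
from h import *
im=r.grab_frame("scene")
o=r.get_obs();print(o["tcp_pos"],o["orientation"],o["contact_force"],o["moment"],np.abs(o["qvel"]).max(),o["grip_width"])
yaw=.087;c,s=np.cos(yaw),np.sin(yaw);R=np.array([[c,-s],[s,c]]);hm=np.array([.4785,-.0473])
a=cv2.resize(im[235:305,290:390],(800,560),interpolation=cv2.INTER_CUBIC);cv2.imwrite("pics/m.png",a)
for z in(.082,.05):
  q=[np.r_[hm+R@p,z] for p in([.043,.064],[.043,-.064],[-.043,-.064],[-.043,.064])]
  print(z,((proj("scene",np.array(q))-[290,235])*8).round().tolist())
E
```

```text
[ 0.47794224 -0.05212138  0.10746915] [-3.13239763 -0.14348232  0.0238339 ] [-22.93114109  18.62158462  19.05710361] [ 4.190014    4.68432799 -0.10457591] 0.001161478845703693 0.011629694584936467
0.082 [[85.0, 199.0], [440.0, 33.0], [607.0, 209.0], [246.0, 387.0]]
0.05 [[85.0, 271.0], [435.0, 105.0], [599.0, 281.0], [243.0, 458.0]]
```

View pics/m.png

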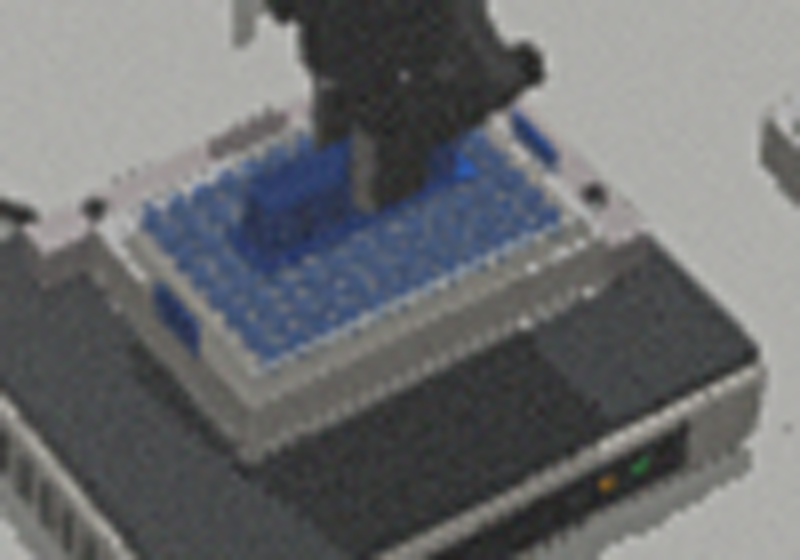

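The front-left bottom corner is at about (248,462) against (243,458) predicted for home, roughly 1–2 mm. The last extra push added 5 N with no motion, so the rack is at a hard stop. Handing in.

```bash
python3 -c "
from bench import r
print(r.hand_in()); o=r.get_obs(); print(o['clock'],o['tcp_pos'],o['contact_force'],o['grip_width'])"
```

```text
the job is handed in; nothing more can be done
None
the job is handed in; nothing more can be done
```

I put the yellow rack on the free bench to the right of the reader and let go of it. The blue rack is on the glass, pressed into the fence corner and still gripped. I handed the job in at about 16.6 s; no verdict was reported.

**Last checks**
- **Yellow rack:** the last top picture that I measured shows it on the bench at about (0.462, -0.275). It had not moved since the earlier picture.
- **Blue rack position:** in both views its edges match the predicted home pose within about 1–2 mm.
- **Blue rack pressure:** it is pushed with about 23 N in world x and 19 N towards -y, with about 19 N of downforce. The last extra push added about 5 N with no movement, so I take it as touching both fences.
- **Blue rack grip:** 90 N commanded, with the fingers stopped on the bar at 11.6 mm.

**Not confirmed or slightly off**
- **Pins and fence forces:** the pins were hidden by the rack, and I could not read fence contact forces directly. I judged both from the push force and the hard stop.
- **Grip offset:** the gripper ended about 5 mm further towards -y than the predicted home. The rack itself matched in the pictures, so it probably slipped a little in the pads or was gripped off-centre.
- **Tilt:** the tool leaned by about 0.015 rad under the push. The limit for the rack is 0.03 rad.

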